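Put the washed chopping boards away by thickness

ROBOT

A 6-joint arm with a two-finger parallel gripper is mounted at the origin on the work surface. World frame = base frame: x ahead of the robot, y to its left, z up, the work surface at z = 0. Lengths are in m, angles in rad, forces in N, time in s.
With the tool pointing down it reaches from about 0.375 to 0.9 m from the base axis. Payload 3.1 kg.
Tool frame: the origin (TCP) lies midway between the tips of the shut fingers; the grasp point (between the pads) lies manip.hold_point_z behind it (manip.hold_point_z is the distance from the TCP to the grasp point, in m); z points along the fingers, y is the direction in which the jaws open and shut (so a half turn about z gives the same grasp; the last joint's range is limited). The gripper opens to 85 mm and grips with 20 to 120 N. Pads are 22 mm wide; open, the fingers measure 114 mm over their backs; the gripper's body (76 mm by 85 mm) begins 54 mm behind the grasp point. The pads swing forward as they close: fully open they stand 13 mm farther back than shut.
Start: joints at [1.016, 0.527, 1.433, -0, 1.181, -0.178], TCP at [0.229, 0.581, 0.231] pointing down, gripper open.
Joint ranges: [-3.08, 3.08], [-0.75, 2.2], [0.22, 2.44], [-1.43, 4.57], [0, 2.65], [-2.85, 2.85]. Speed limits (rad/s): [2.79, 2.79, 3.14, 3.14, 3.14, 3.14].

INTERFACE

Orientations are given as a unit quaternion [x, y, z, w].
In Python, from station import manip, snapshot, workorder, models gives the robot as it stands.
- The arm moves only by the tool jog_arm, never from a script. Its argument "commands" is a list of rows, each a list of 5 numbers: the opening in per cent of the stroke, from 0 (shut) to 100 (fully open), then the shift along the world's x, y, z in cm, then the turn about the world's z in rad. A call has 1 to 8 rows; each row shifts and turns the pose as measured when the row begins; what a row does not reach is not made up. A row lasts 1/12 s, in which the tool goes at most 41.7 mm and 7.16 degrees, less where a joint would pass 70% of its speed; a pose out of reach is approached as far as the arm can. A call with a gripper value outside its range is refused whole. The fingers move at their own pace and stop on an object; "squeeze" is the grip in N (left out, the last holds). Time passes only in rows, so rows that do not move let the fingers close. It gives the time, the measured TCP pose, the force and the opening at its end, in the units of the state.
- manip.sense(): the state, without advancing time (a new reading comes with each control period).
- snapshot(name): name is "side" or "top" or "wrist"; returns a dict with "image" (384x512x3 uint8, red, green, blue), "intrinsics" (3x3 intrinsics, pixels), "D" ([k1, k2, p1, p2, k3] as OpenCV has them; the pictures are not rectified), "extrinsics" (4x4, takes a point from camera to world coordinates); the wrist camera has in their place "hand_eye" (4x4, takes a point from camera to tool coordinates, whose origin is the TCP and whose axes are the flange's). Camera axes: x right, y down, z forward; pixel columns grow to the right and rows downward; lengths in m; the calibration is good to about 2 mm. A picture is of the moment at which its call begins: read the wrist's pose just before it. There is no depth.
- workorder.sign_off(): hands the job in, once; it reports no verdict.
Trained networks look in a picture, given as the dict that the camera call returned (one of the last four; its "shot" number tells which), for a name from the list of things; names that differ only in an ending like _2 or _b are one class to them, and where a whole thing is asked for, a point or a joint stands for the part that bears it (a point fixed in the world has none). Each returns a list of dicts, best first, with "score" (0 to 1); they miss things now and then, are a little off and sometimes report something else, mostly with a low value. They report only what shows in the picture. A call takes as long as a camera call.
- models.find_in(picture, name): "centre" ([x, y, z] in m, in world coordinates, good to about 4 mm: the middle of the surface that is visible of it).
- models.pinpoint(picture, name): "centre" ([x, y, z] in m, in world coordinates, good to about 4 mm: a listed point, or the origin of a listed thing).
The state is a dict: "t": time; "q": joint angles; "qd": joint speeds; "tau": joint torques, N m; "tcp_pos": TCP position; "tool_rot": TCP orientation; "force": force on the tool from outside, world axes, zero at the start; "ft_torque": the same for the moment, N m; "finger_gap": opening from 0.0 (shut) to 1.0 (fully open).
Only numpy, scipy, OpenCV 4.12 (cv2) and the standard library are available. Lean on these libraries where they do the work, as an engineer would, in place of code of your own. Each camera call takes 0.05 s, during which the arm holds its last target. There are 200 camera calls.

TASK

The four chopping boards have dried in the draining rack: put them away on edge in the organiser, each in the wire holder made for its thickness - the thinnest board in the narrowest holder, the next thinnest in the next narrowest, and so on to the block in the widest. Lower each board, do not drop it in, until it stands on the foot of its holder, in line with it and centred end to end, and let go. Leave the mug and the pepper mill standing where they are.

Things in the scene. Friction and masses are not known exactly. Their poses are not given: they have to be found in the camera images.
- board_thin: white plastic chopping board, the thinnest and longest: 240 mm long (x), 8 thick (y), 126 high (z) on its long edge, about 0.23 kg. Origin: middle of its lower edge. Starts upright in a 34 mm wide bay of the wire draining rack, on slats 16 mm above the worktop, hoops up to 82 mm above the worktop; the four stand in a row along y, 76 mm between centres, in any order.
- board_medium: light bamboo chopping board, second thinnest: 215 mm long (x), 15 thick (y), 122 high (z) on its long edge, about 0.28 kg. Origin: middle of its lower edge. Starts upright in a 34 mm wide bay of the wire draining rack, on slats 16 mm above the worktop, hoops up to 82 mm above the worktop; the four stand in a row along y, 76 mm between centres, in any order.
- board_thick: plain beech chopping board, second thickest: 190 mm long (x), 22 thick (y), 120 high (z) on its long edge, about 0.35 kg. Origin: middle of its lower edge. Starts upright in a 34 mm wide bay of the wire draining rack, on slats 16 mm above the worktop, hoops up to 82 mm above the worktop; the four stand in a row along y, 76 mm between centres, in any order.
- board_block: chequered end-grain chopping block, the thickest and shortest: 170 mm long (x), 30 thick (y), 116 high (z) on its long edge, about 0.41 kg. Origin: middle of its lower edge. Starts upright in a 34 mm wide bay of the wire draining rack, on slats 16 mm above the worktop, hoops up to 82 mm above the worktop; the four stand in a row along y, 76 mm between centres, in any order.
- holder_narrow: narrowest of the organiser's four fixed holders: a black foot 130 mm long (x), 28 wide (y), 6 thick, with two steel wire hoops along x, 18 mm clear slot between, 121 long, up to 80 above the origin. Origin: centre of the foot's underside, 6 mm above the worktop; a board stands on the foot, its length along x, either way round. In a row along y, 76 mm apart, in any order.
- holder_second: second narrowest of the organiser's four fixed holders: a black foot 130 mm long (x), 36 wide (y), 6 thick, with two steel wire hoops along x, 26 mm clear slot between, 121 long, up to 80 above the origin. Origin: centre of the foot's underside, 6 mm above the worktop; a board stands on the foot, its length along x, either way round. In a row along y, 76 mm apart, in any order.
- holder_third: second widest of the organiser's four fixed holders: a black foot 130 mm long (x), 44 wide (y), 6 thick, with two steel wire hoops along x, 34 mm clear slot between, 121 long, up to 80 above the origin. Origin: centre of the foot's underside, 6 mm above the worktop; a board stands on the foot, its length along x, either way round. In a row along y, 76 mm apart, in any order.
- holder_wide: widest of the organiser's four fixed holders: a black foot 130 mm long (x), 52 wide (y), 6 thick, with two steel wire hoops along x, 42 mm clear slot between, 121 long, up to 80 above the origin. Origin: centre of the foot's underside, 6 mm above the worktop; a board stands on the foot, its length along x, either way round. In a row along y, 76 mm apart, in any order.
- mug: white mug, 80 mm wide, 90 mm tall, handle to its +y; origin at the centre of its base. Only to be left standing where it is.
- pepper_mill: dark wooden pepper mill, 54 mm wide, 142 mm tall; origin at the centre of its base. Only to be left standing where it is.

How it is judged:
At the end, for the whole second after the job is handed in: Each board stands on the foot of its own holder (lower edge within 8 mm of the foot's top), between its hoops (within 13 mm of the middle across), centred end to end within 30 mm, in line within 0.2 rad, leaning less than 0.3 rad, released and at rest (x of board_thin in the frame of holder_narrow between -0.03 and 0.03 m and y of board_thin in the frame of holder_narrow between -0.013 and 0.013 m and z of board_thin in the frame of holder_narrow between 0.001 and 0.014 m and angle between each of board_thin, board_medium, board_thick, board_block's own z axis and vertical below 0.3 rad and angle between the x axis of board_thin and the x axis of holder_narrow, either way round below 0.2 rad and linear speed of each of board_thin, board_medium, board_thick, board_block below 0.02 m/s and angular speed of each of board_thin, board_medium, board_thick, board_block below 0.15 rad/s and contact force between each of board_thin, board_medium, board_thick, board_block and the fingers below 0.05 N and x of board_medium in the frame of holder_second between -0.03 and 0.03 m and y of board_medium in the frame of holder_second between -0.013 and 0.013 m and z of board_medium in the frame of holder_second between 0.001 and 0.014 m and angle between the x axis of board_medium and the x axis of holder_second, either way round below 0.2 rad and x of board_thick in the frame of holder_third between -0.03 and 0.03 m and y of board_thick in the frame of holder_third between -0.013 and 0.013 m and z of board_thick in the frame of holder_third between 0.001 and 0.014 m and angle between the x axis of board_thick and the x axis of holder_third, either way round below 0.2 rad and x of board_block in the frame of holder_wide between -0.03 and 0.03 m and y of board_block in the frame of holder_wide between -0.013 and 0.013 m and z of board_block in the frame of holder_wide between 0.001 and 0.014 m and angle between the x axis of board_block and the x axis of holder_wide, either way round below 0.2 rad); the robot touches nothing.
It fails at once if a board is dropped into its holder (it moves faster than 0.5 m/s low down between the hoops) ((x of board_thin in the frame of holder_narrow between -0.06 and 0.06 m and y of board_thin in the frame of holder_narrow between -0.02 and 0.02 m and z of board_thin in the frame of holder_narrow below 0.03 m and linear speed of board_thin above 0.5 m/s) or (x of board_medium in the frame of holder_second between -0.06 and 0.06 m and y of board_medium in the frame of holder_second between -0.02 and 0.02 m and z of board_medium in the frame of holder_second below 0.03 m and linear speed of board_medium above 0.5 m/s) or (x of board_thick in the frame of holder_third between -0.06 and 0.06 m and y of board_thick in the frame of holder_third between -0.02 and 0.02 m and z of board_thick in the frame of holder_third below 0.03 m and linear speed of board_thick above 0.5 m/s) or (x of board_block in the frame of holder_wide between -0.06 and 0.06 m and y of board_block in the frame of holder_wide between -0.02 and 0.02 m and z of board_block in the frame of holder_wide below 0.03 m and linear speed of board_block above 0.5 m/s)).
It fails at once if the mug or the pepper mill is shifted more than 30 mm or tipped (distance of any of mug, pepper_mill from where it was at the start of the episode above 0.03 m or angle between any of mug, pepper_mill's own z axis and vertical above 0.3 rad).
It also fails if it takes over 122 s, if anything falls off the work surface, if the arm or the gripper's body presses on something with over 40 N, if the wrist force passes 120 N, or if a joint passes its speed limit or range.

## Working session

There is one attempt and no reset: what is moved stays moved. The work goes in short steps, Python scripts to look and compute and a tool call to move; the robot and the scene stay as the last step left them, time stands still between calls to the robot, and variables do not carry over. Pictures are saved under pics/ and viewed, about 12 in all and at most 16, crops included, and the job is handed in when it is done.

Besides the shell and the picture viewer there is one more tool, called after ">>>" by a JSON object that holds its "api" and its "payload", one argument or row to a line. jog_arm: Moves the arm, as the interface text tells. Its arguments: {"type":"object","properties":{"commands":{"type":"array","items":{"type":"array","items":{"type":"number"}}},"squeeze":{"type":"number"}},"required":["commands"]}

```bash
mkdir -p pics; cat > h.py <<'E'
from station import manip, snapshot, workorder, models
import numpy as np, cv2
np.set_printoptions(precision=4,suppress=True)
B=['board_thin','board_medium','board_thick','board_block']
H=['holder_narrow','holder_second','holder_third','holder_wide']
def save(p,n): cv2.imwrite(f'pics/{n}.png',cv2.cvtColor(p['image'],cv2.COLOR_RGB2BGR))
def st():
    s=manip.sense(); print(s['t'],np.array(s['tcp_pos']),np.array(s['tool_rot']),np.array(s['force']),s['finger_gap'])
    return s
def ray(p,uv,z,E=None):
    E=np.array(p['extrinsics'] if E is None else E)
    n=cv2.undistortPoints(np.array(uv,float).reshape(-1,1,2),np.array(p['intrinsics']),np.array(p['D'])).reshape(-1,2)
    d=np.c_[n,np.ones(len(n))]@E[:3,:3].T
    return E[:3,3]+d*((z-E[2,3])/d[:,2])[:,None]
E
python3 - <<'E'
from h import *
st(); print(manip.hold_point_z)
for c in ['top','side']:
    p=snapshot(c); save(p,c+'0')
    for n in B+H+['mug','pepper_mill']:
        r=models.pinpoint(p,n)
        print(c,n,[(np.array(x['centre']),round(x['score'],2)) for x in r[:3]])
E
```

```text
0.0 [0.229  0.5808 0.2303] [ 0.1868  0.9824 -0.001  -0.0004] [-0.3727  0.2421 -0.1827] 1.0013274535536518
0.0187
top board_thin [(array([0.5411, 0.1385, 0.0066]), 0.58), (array([ 0.53  , -0.2096,  0.0131]), 0.57)]
top board_medium [(array([ 0.5356, -0.2854,  0.0198]), 0.77)]
top board_thick [(array([ 0.5633, -0.1395,  0.0122]), 0.8), (array([ 0.7659, -0.108 , -0.0043]), 0.16)]
top board_block [(array([ 0.5821, -0.0642,  0.0207]), 0.57), (array([0.5317, 0.2152, 0.0062]), 0.4), (array([ 0.57  , -0.142 ,  0.0171]), 0.17)]
top holder_narrow [(array([0.5376, 0.1339, 0.0026]), 0.62)]
top holder_second [(array([0.5341, 0.2894, 0.0035]), 0.83), (array([ 0.5332, -0.2871,  0.0189]), 0.47)]
top holder_third [(array([0.5501, 0.0602, 0.0083]), 0.84)]
top holder_wide [(array([0.5316, 0.2152, 0.0056]), 0.82)]
top mug [(array([ 0.7673,  0.0996, -0.0027]), 0.94)]
top pepper_mill [(array([ 0.7683, -0.109 , -0.0044]), 0.86)]
side board_thin []
side board_medium [(array([ 0.5297, -0.2861,  0.0162]), 0.91)]
side board_thick []
side board_block []
side holder_narrow [(array([0.5385, 0.1365, 0.0075]), 0.6)]
side holder_second [(array([0.5298, 0.2854, 0.0091]), 0.67)]
side holder_third [(array([0.5495, 0.06  , 0.0036]), 0.85)]
side holder_wide [(array([0.5356, 0.2142, 0.0032]), 0.9)]
side mug [(array([0.7703, 0.0994, 0.0028]), 0.69)]
side pepper_mill [(array([ 0.7702, -0.1021, -0.0015]), 0.92)]
```

View pics/top0.png

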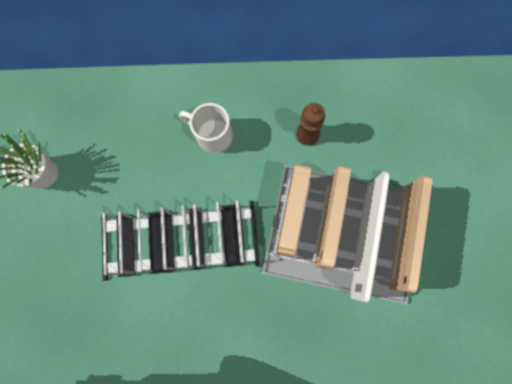

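View pics/side0.png

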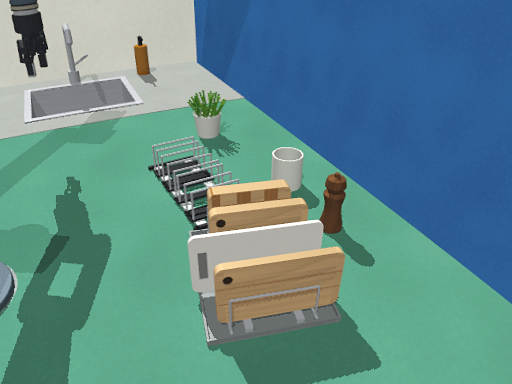

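The top view shows the organiser at px (105–255, 205–275) and the rack at (265–430, 165–300). The boards from left to right are block, thick, thin and medium, and the side view agrees. Next I need the yaws.

```bash
python3 - <<'E'
import cv2
i=cv2.imread('pics/top0.png')
a=cv2.resize(i[160:305,265:435],None,fx=4.6,fy=4,interpolation=2)
cv2.imwrite('pics/c1.png',cv2.resize(i[160:308,262:438],None,fx=4,fy=4,interpolation=2))
cv2.imwrite('pics/c2.png',cv2.resize(i[195:290,95:270],None,fx=4,fy=4,interpolation=2))
E
```

```text
(no output)
```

View pics/c1.png

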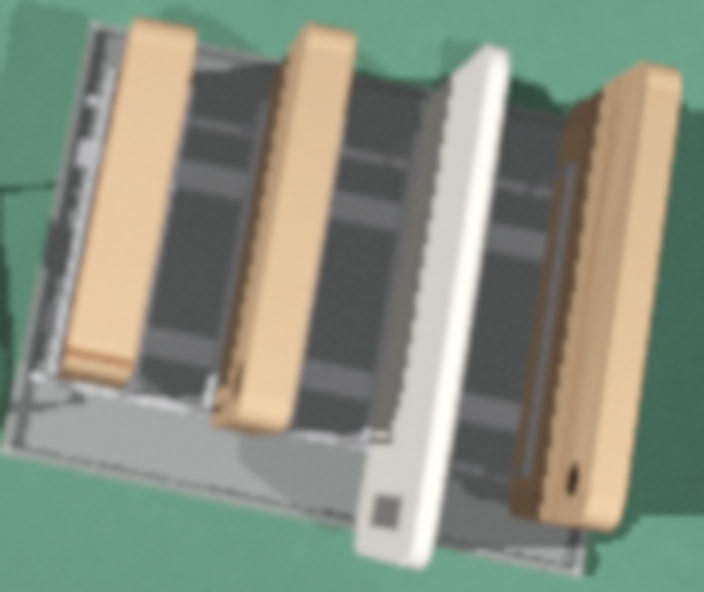

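View pics/c2.png

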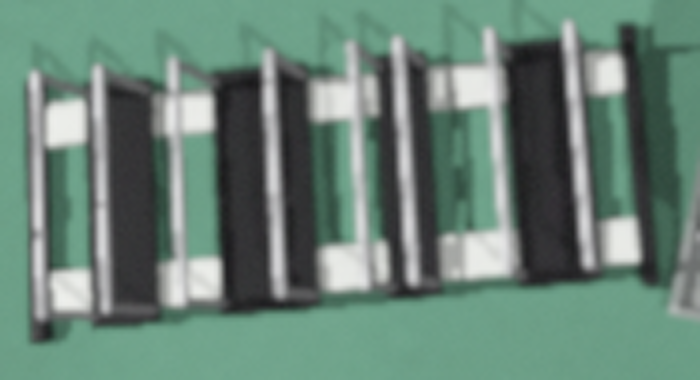

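The rack crop shows the four board tops running from far-right to near-left. In the organiser crop, the hoop-top pairs have gaps of 63, 98, 47 and 80 px, which makes the left-to-right order second, wide, narrow, third and matches the networks.

```bash
python3 - <<'E'
from h import *
p=snapshot('top')
o=np.array([262,160]);h=np.array
for n,L,t,z,a,b in [('block',.17,30,.132,(195,30),(130,380)),('thick',.19,22,.136,(355,35),(293,425)),('thin',.24,8,.142,(510,50),(432,565)),('med',.215,15,.138,(682,70),(620,525))]:
    P=ray(p,[h(a)/4+o,h(b)/4+o],z); d=P[0]-P[1]; yaw=np.arctan2(d[1],d[0]); m=P.mean(0)+t/2000*h([-np.sin(yaw),np.cos(yaw),0])
    print(n,m[:2],'yaw',yaw,'len',np.linalg.norm(d),L)
o=h([95,195])
for n,z,a,b,c,d in [('second',.086,(37,75),(40,315),(98,70),(105,310)),('wide',.086,(172,60),(180,300),(268,52),(278,295)),('narrow',.086,(352,45),(366,290),(397,40),(413,285)),('third',.086,(491,30),(510,275),(569,23),(589,268))]:
    P=ray(p,[h(q)/4+o for q in (a,b,c,d)],z); y=[np.arctan2(*(P[i]-P[i+1])[1::-1]) for i in(0,2)]
    print(n,P.mean(0)[:2],'yaw',y,'gap',np.linalg.norm((P[0]+P[1]-P[2]-P[3])/2),'len',np.linalg.norm(P[0]-P[1]))
print(h(p['extrinsics']))
E
```

```text
block [ 0.5785 -0.0642] yaw -0.2230044568146113 len 0.16452185907154054 0.17
thick [ 0.5641 -0.1401] yaw -0.21543838035204754 len 0.18076386258793317 0.19
thin [ 0.527 -0.209] yaw -0.2250535505053001 len 0.23297383193486199 0.24
med [ 0.53   -0.2868] yaw -0.2298414405971619 len 0.20729057175082977 0.215
second [0.528  0.2857] yaw [np.float64(0.06077194178983107), np.float64(0.07034576860683707)] gap 0.030680652174121702 len 0.11573991678113128
wide [0.5339 0.2108] yaw [np.float64(0.06598801263495382), np.float64(0.06268992247667712)] gap 0.047061993947921446 len 0.11586729767857416
narrow [0.5379 0.1346] yaw [np.float64(0.06880283112865918), np.float64(0.07165283049692106)] gap 0.022285303290983736 len 0.11826014435462552
third [0.5439 0.0585] yaw [np.float64(0.07284636389523783), np.float64(0.06787787274392884)] gap 0.03791778698931854 len 0.11844110865918073
[[-0.0209 -0.9809  0.1932  0.4611]
 [-0.9995  0.0248  0.0181 -0.0081]
 [-0.0225 -0.1927 -0.981   0.8871]
 [ 0.      0.      0.      1.    ]]
```

>>> {"api": "jog_arm", "payload": {
  "commands": [
    [60, 1.9, -3.6, 0, 0.02],
    [60, 1.9, -3.6, 0, 0.02],
    [60, 1.9, -3.6, 0, 0.02],
    [60, 1.9, -3.6, 0, 0.02],
    [60, 1.9, -3.6, 0, 0.02],
    [60, 1.9, -3.6, 0, 0.02],
    [60, 1.9, -3.6, 0, 0.02],
    [60, 1.9, -3.6, 0, 0.01]
  ],
  "squeeze": 40
}}

```text
t: 1.82
tcp_pos: [0.381, 0.2925, 0.2322]
tool_rot: [0.101, 0.995, 0.005, 0.002]
force: [0.9, 0.5, 0.6]
finger_gap: 0.598
```

>>> {"api": "jog_arm", "payload": {
  "commands": [
    [60, 1.9, -3.6, 0, 0],
    [60, 1.9, -3.6, 0, 0],
    [60, 1.9, -3.6, 0, 0],
    [60, 1.9, -3.6, 0, 0],
    [60, 1.9, -3.6, 0, 0],
    [60, 1.9, -3.6, 0, 0],
    [60, 1.9, -3.6, 0, 0],
    [60, 0, 0, 0, 0]
  ]
}}

```text
t: 2.48
tcp_pos: [0.5207, 0.0268, 0.2352]
tool_rot: [0.104, 0.995, 0.004, 0.008]
force: [1.2, 0.5, 0.3]
finger_gap: 0.6
```

>>> {"api": "jog_arm", "payload": {
  "commands": [
    [60, 2, -3, 0, -0.016],
    [60, 2, -3, 0, 0],
    [60, 1.9, -3.1, -0.5, 0],
    [60, 0, 0, 0, 0],
    [60, 0, 0, 0, 0]
  ]
}}

```text
t: 2.9
tcp_pos: [0.5804, -0.0683, 0.2302]
tool_rot: [0.115, 0.993, 0.005, 0.008]
force: [-0.5, 1.1, -0.3]
finger_gap: 0.598
```

```bash
python3 - <<'E'
from h import *
from scipy.spatial.transform import Rotation as R
s=st(); p=snapshot('wrist'); save(p,'w1')
T=np.eye(4);T[:3,:3]=R.from_quat(s['tool_rot']).as_matrix();T[:3,3]=s['tcp_pos']
print(T@np.array(p['hand_eye']))
for n in B[2:]: print(n,[(np.array(x['centre']),round(x['score'],2)) for x in models.pinpoint(p,n)[:2]])
E
```

```text
2.9 [ 0.5804 -0.0683  0.2302] [0.115  0.9933 0.0046 0.0081] [-0.5095  1.062  -0.2593] 0.5982826442988984
[[ 0.2277  0.9355  0.2701  0.513 ]
 [ 0.9736 -0.2223 -0.051  -0.0556]
 [ 0.0124  0.2746 -0.9615  0.3721]
 [ 0.      0.      0.      1.    ]]
board_thick [(array([ 0.5677, -0.1384,  0.0192]), 0.74)]
board_block [(array([ 0.5869, -0.0669,  0.0171]), 0.89), (array([ 0.5323, -0.2065,  0.0193]), 0.69)]
```

View pics/w1.png

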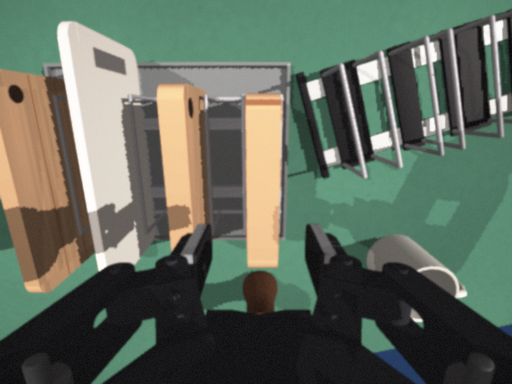

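The wrist view shows the block upright at px (245–280, 95–265), almost midway between the fingers at 195 and 320.

```bash
cat >> h.py <<'E'
from scipy.spatial.transform import Rotation as R
def wE(p,s):
    T=np.eye(4);T[:3,:3]=R.from_quat(s['tool_rot']).as_matrix();T[:3,3]=s['tcp_pos']
    return T@np.array(p['hand_eye'])
def line(p,E,a,b,z):
    P=ray(p,[a,b],z,E); d=P[1]-P[0]; y=np.arctan2(d[1],d[0])
    if abs(y)>1.57: y-=np.sign(y)*np.pi
    print(P.mean(0)[:2],'yaw',round(y,3),'len',round(float(np.linalg.norm(d)),3)); return P
E
python3 - <<'E'
from h import *
s=manip.sense(); p=snapshot('wrist'); E=wE(p,s)
print(R.from_quat(s['tool_rot']).as_matrix())
line(p,E,(263,96),(263,266),.132)
line(p,E,(172,87),(182,246),.136)
line(p,E,(70,27),(105,268),.142)
line(p,E,(2,105),(35,287),.138)
# holders hoops
E
```

```text
[[-0.974   0.2257  0.0167]
 [ 0.2259  0.9741  0.0072]
 [-0.0147  0.0108 -0.9998]]
[ 0.579  -0.0619] yaw -0.222 len 0.159
[ 0.5468 -0.1318] yaw -0.245 len 0.142
[ 0.5194 -0.1998] yaw -0.247 len 0.204
[ 0.5418 -0.2793] yaw -0.292 len 0.173
```

>>> {"api": "jog_arm", "payload": {
  "commands": [
    [60, -0.1, 0.4, -3, 0],
    [60, 0, 0, -3.5, 0],
    [60, 0, 0, -3.5, 0],
    [60, 0, 0, -2, 0],
    [60, 0, 0, -1, 0],
    [60, 0, 0, 0, 0]
  ]
}}

```text
t: 3.6
tcp_pos: [0.5772, -0.0539, 0.1017]
tool_rot: [0.108, 0.994, 0.004, 0.012]
force: [0.1, -0.0, -0.2]
finger_gap: 0.601
```

>>> {"api": "jog_arm", "payload": {
  "commands": [
    [60, 0.1, -1.0, 0, 0],
    [60, 0, 0, 0, 0]
  ]
}}

```text
t: 3.77
tcp_pos: [0.5784, -0.0629, 0.1027]
tool_rot: [0.107, 0.994, 0.004, 0.013]
force: [-0.4, -0.3, -0.4]
finger_gap: 0.597
```

>>> {"api": "jog_arm", "payload": {
  "commands": [
    [0, 0, 0, -0.1, 0],
    [0, 0, 0, 0, 0],
    [0, 0, 0, 0, 0],
    [0, 0, 0, 0, 0],
    [0, 0, 0, 0, 0],
    [0, 0, 0, 0, 0]
  ],
  "squeeze": 50
}}

```text
t: 4.27
tcp_pos: [0.5803, -0.0642, 0.1061]
tool_rot: [0.107, 0.994, 0.004, 0.016]
force: [-0.3, -0.6, -3.5]
finger_gap: 0.342
```

>>> {"api": "jog_arm", "payload": {
  "commands": [
    [0, 0, 0, 1, 0],
    [0, 0, 0, 2, 0],
    [0, 0, 0, 3, 0],
    [0, 0, 0, 3.5, 0],
    [0, 0, 0, 3.5, 0],
    [0, 0, 0, 0, 0]
  ]
}}

```text
t: 4.77
tcp_pos: [0.5758, -0.0628, 0.24]
tool_rot: [0.107, 0.994, 0.005, 0.01]
force: [2.8, 0.1, -2.2]
finger_gap: 0.337
```

>>> {"api": "jog_arm", "payload": {
  "commands": [
    [0, -0.5, 3.4, 0, 0.035],
    [0, -0.5, 3.4, 0, 0.035],
    [0, -0.5, 3.4, 0, 0.035],
    [0, -0.5, 3.4, 0, 0.036],
    [0, -0.5, 3.4, 0, 0.036],
    [0, -0.6, 3.4, 0, 0.036],
    [0, -0.6, 3.4, 0, 0.036],
    [0, -0.6, 3.4, 0, 0.036]
  ]
}}

```text
t: 5.43
tcp_pos: [0.5307, 0.2102, 0.2431]
tool_rot: [-0.034, 0.999, 0.004, 0.014]
force: [0.6, 0.5, -3.7]
finger_gap: 0.341
```

>>> {"api": "jog_arm", "payload": {
  "commands": [
    [0, 0, 0, 0, 0],
    [0, 0, 0, 0, 0]
  ]
}}

```text
t: 5.6
tcp_pos: [0.5267, 0.2176, 0.2422]
tool_rot: [-0.039, 0.999, 0.006, 0.012]
force: [-0.3, -0.2, -3.7]
finger_gap: 0.34
```

```bash
python3 - <<'E'
from h import *
s=st(); p=snapshot('wrist'); save(p,'w2')
for n in H+B[3:]: print(n,[(np.array(x['centre']),round(x['score'],2)) for x in models.pinpoint(p,n)[:2]])
E
```

```text
5.6 [0.5267 0.2176 0.2422] [-0.0393  0.9991  0.0056  0.012 ] [-0.3257 -0.1805 -3.6885] 0.3402402435355677
holder_narrow [(array([0.5318, 0.2907, 0.006 ]), 0.74), (array([0.5414, 0.1395, 0.006 ]), 0.58)]
holder_second [(array([0.5339, 0.2915, 0.0057]), 0.74)]
holder_third [(array([0.5481, 0.0591, 0.0064]), 0.6)]
holder_wide []
board_block []
```

View pics/w2.png

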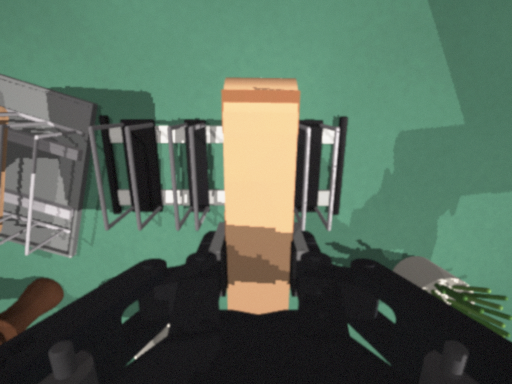

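```bash
python3 - <<'E'
from h import *
s=manip.sense(); p=snapshot('wrist'); E=wE(p,s)
print(R.from_quat(s['tool_rot']).as_matrix())
line(p,E,(261,102),(259,312),.268)
line(p,E,(223,102),(228,312),.268)
line(p,E,(298,102),(290,312),.268)
for hn,q in dict(narrow=[(172,128),(178,228),(190,127),(197,228)],second=[(303,125),(307,228),(337,127),(332,228)],third=[(92,127),(105,228),(128,127),(139,228)]).items():
    print(hn); P=[line(p,E,q[i],q[i+1],.086) for i in(0,2)]; print(np.mean(P,axis=(0,1)))
E
```

```text
[[-0.997  -0.0732  0.0249]
 [-0.0729  0.9973  0.0123]
 [-0.0258  0.0105 -0.9996]]
[0.5063 0.2129] yaw 0.067 len 0.102
[0.5074 0.1974] yaw 0.062 len 0.102
[0.5053 0.2282] yaw 0.076 len 0.102
narrow
[0.542  0.1239] yaw 0.046 len 0.115
[0.54   0.1445] yaw 0.075 len 0.116
[0.541  0.1342 0.086 ]
second
[0.5302 0.2688] yaw 0.16 len 0.119
[0.5289 0.3019] yaw 0.105 len 0.117
[0.5295 0.2854 0.086 ]
third
[0.5474 0.0386] yaw 0.035 len 0.116
[0.5447 0.0778] yaw 0.051 len 0.116
[0.5461 0.0582 0.086 ]
```

>>> {"api": "jog_arm", "payload": {
  "commands": [
    [0, 0.5, -0.5, -2, 0],
    [0, 0, 0, -2, 0],
    [0, 0, 0, -1, 0],
    [0, 0, 0, 0, 0],
    [0, 0, 0, 0, 0]
  ]
}}

```text
t: 6.37
tcp_pos: [0.537, 0.2054, 0.1929]
tool_rot: [-0.033, 0.999, 0.006, 0.015]
force: [-0.6, -0.2, -4.0]
finger_gap: 0.342
```

>>> {"api": "jog_arm", "payload": {
  "commands": [
    [0, -0.1, 0.5, 0, 0],
    [0, 0, 0, 0, 0],
    [0, 0, 0, 0, 0]
  ]
}}

```text
t: 6.62
tcp_pos: [0.5375, 0.2099, 0.1946]
tool_rot: [-0.031, 0.999, 0.006, 0.017]
force: [-0.1, 0.4, -3.8]
finger_gap: 0.341
```

```bash
python3 - <<'E'
from h import *
s=st(); print(R.from_quat(s['tool_rot']).as_matrix()); p=snapshot('wrist'); save(p,'w3')
E
```

```text
6.6167 [0.5375 0.2099 0.1946] [-0.0314  0.9993  0.0062  0.0167] [-0.0927  0.4252 -3.7557] 0.34105441491876504
[[-0.9975 -0.0629  0.033 ]
 [-0.0625  0.998   0.0134]
 [-0.0338  0.0113 -0.9994]]
```

View pics/w3.png

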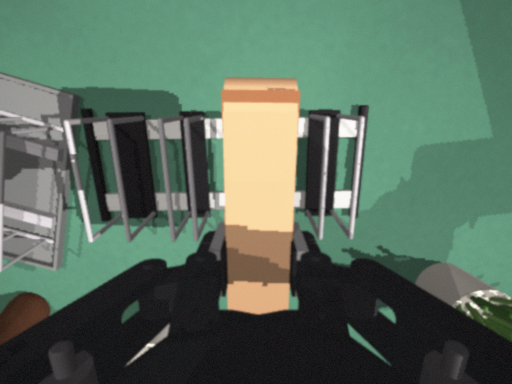

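The block is above the wide holder at px 224–298. The nearest visible hoops are the narrow holder's (left, about 163 and 190) and the second's (right, about 325 and 360).

```bash
python3 - <<'E'
from h import *
s=manip.sense(); p=snapshot('wrist'); E=wE(p,s)
line(p,E,(260.5,102),(259.5,290),.220)
for hn,q in dict(narrow=[(163,121),(173,238),(186,121),(197,238)],second=[(326,119),(321,238),(362,120),(351,238)],third=[(69,122),(88,238),(112,122),(129,238)]).items():
    print(hn); P=[line(p,E,q[i],q[i+1],.086) for i in(0,2)]; print(np.mean(P,axis=(0,1)))
E
```

```text
[0.5088 0.2078] yaw 0.061 len 0.089
narrow
[0.5407 0.1262] yaw 0.051 len 0.114
[0.5394 0.1483] yaw 0.084 len 0.114
[0.54   0.1372 0.086 ]
second
[0.5311 0.272 ] yaw 0.093 len 0.116
[0.5296 0.3033] yaw 0.078 len 0.116
[0.5304 0.2877 0.086 ]
third
[0.5461 0.0421] yaw 0.032 len 0.113
[0.5438 0.0817] yaw 0.06 len 0.113
[0.545  0.0619 0.086 ]
```

>>> {"api": "jog_arm", "payload": {
  "commands": [
    [0, -0.1, 0.1, -1.0, 0],
    [0, 0, 0, -1.2, 0],
    [0, 0, 0, -1.2, 0],
    [0, 0, 0, 0, 0]
  ]
}}

```text
t: 7.05
tcp_pos: [0.5374, 0.212, 0.1607]
tool_rot: [-0.032, 0.999, 0.007, 0.02]
force: [-0.6, -1.0, -3.9]
finger_gap: 0.343
```

>>> {"api": "jog_arm", "payload": {
  "commands": [
    [0, 0, -0.05, -1.2, 0],
    [0, 0, -0.05, -1.2, 0],
    [0, 0, 0, -1.2, 0],
    [0, 0, 0, -1, 0],
    [0, 0, 0, -0.4, 0],
    [0, 0, 0, 0, 0]
  ]
}}

```text
t: 7.55
tcp_pos: [0.5381, 0.212, 0.1091]
tool_rot: [-0.032, 0.999, 0.007, 0.021]
force: [0.3, -0.1, -3.4]
finger_gap: 0.342
```

>>> {"api": "jog_arm", "payload": {
  "commands": [
    [0, 0, 0, -0.4, 0],
    [0, 0, 0, -0.3, 0],
    [0, 0, 0, 0, 0]
  ]
}}

```text
t: 7.8
tcp_pos: [0.539, 0.2123, 0.1025]
tool_rot: [-0.033, 0.999, 0.007, 0.022]
force: [0.1, -0.5, -2.7]
finger_gap: 0.342
```

>>> {"api": "jog_arm", "payload": {
  "commands": [
    [0, 0, 0, -0.3, 0],
    [0, 0, 0, -0.2, 0],
    [0, 0, 0, 0, 0]
  ]
}}

```text
t: 8.05
tcp_pos: [0.5414, 0.213, 0.1012]
tool_rot: [-0.032, 0.999, 0.008, 0.025]
force: [0.5, 0.4, -3.4]
finger_gap: 0.343
```

>>> {"api": "jog_arm", "payload": {
  "commands": [
    [0, 0, 0, -0.2, 0],
    [38, 0, 0, 0, 0],
    [44, 0, 0, 0, 0],
    [58, 0, 0, 0, 0],
    [58, 0, 0, 0, 0],
    [58, 0, 0, 0, 0]
  ]
}}

```text
t: 8.55
tcp_pos: [0.5449, 0.2136, 0.1018]
tool_rot: [-0.032, 0.999, 0.008, 0.029]
force: [0.1, 0.5, -0.7]
finger_gap: 0.58
```

>>> {"api": "jog_arm", "payload": {
  "commands": [
    [58, 0, 0, 2, 0],
    [58, 0, 0, 3, 0],
    [58, 0, 0, 3.5, 0],
    [58, 0, 0, 3.5, 0],
    [58, 0, -2, 2, 0],
    [58, 0.3, -3.5, 0, -0.04],
    [58, 0.3, -4, 0, -0.04],
    [58, 0.3, -4, 0, -0.04]
  ]
}}

```text
t: 9.22
tcp_pos: [0.5514, 0.0812, 0.2476]
tool_rot: [0.023, 0.999, 0.008, 0.03]
force: [1.3, 0.1, -0.4]
finger_gap: 0.583
```

```bash
python3 - <<'E'
from h import *
s=st(); p=snapshot('top'); save(p,'t2'); i=cv2.imread('pics/t2.png')
cv2.imwrite('pics/t2.png',cv2.resize(i[150:310,90:440],None,fx=2.28,fy=2.28,interpolation=2))
E
```

```text
9.2167 [0.5514 0.0812 0.2476] [0.0235 0.9993 0.0075 0.0297] [ 1.2951  0.1306 -0.3757] 0.5826163913178801
```

View pics/t2.png

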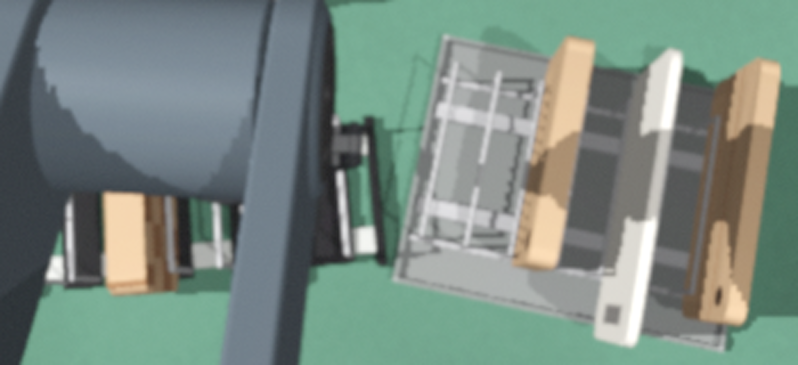

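>>> {"api": "jog_arm", "payload": {
  "commands": [
    [50, 0.2, -3.6, 0, -0.03],
    [50, 0.2, -3.6, 0, -0.03],
    [50, 0.2, -3.6, 0, -0.03],
    [50, 0.2, -3.6, 0, -0.03],
    [50, 0.2, -3.4, 0, -0.03],
    [50, 0.2, -2.5, -1, -0.02],
    [50, 0, 0, 0, 0],
    [50, 0, 0, 0, 0]
  ]
}}

```text
t: 9.93
tcp_pos: [0.5639, -0.1397, 0.2374]
tool_rot: [0.118, 0.992, 0.001, 0.032]
force: [-0.2, 0.2, 0.3]
finger_gap: 0.502
```

```bash
python3 - <<'E'
from h import *
s=st(); p=snapshot('wrist'); save(p,'w4')
print(R.from_quat(s['tool_rot']).as_matrix())
for n in B: print(n,[(np.array(x['centre']),round(x['score'],2)) for x in models.pinpoint(p,n)[:2]])
p=snapshot('top'); save(p,'t3')
for n in B[3:]: print(n,[(np.array(x['centre']),round(x['score'],2)) for x in models.pinpoint(p,n)[:3]])
E
```

```text
9.9333 [ 0.5639 -0.1397  0.2374] [0.1184 0.9925 0.0014 0.032 ] [-0.1503  0.1919  0.2766] 0.501768682625717
[[-0.9699  0.2349  0.0638]
 [ 0.2351  0.972  -0.0048]
 [-0.0631  0.0104 -0.998 ]]
board_thin [(array([ 0.5336, -0.2056,  0.0159]), 0.77), (array([ 0.7703, -0.1067, -0.0016]), 0.28)]
board_medium [(array([ 0.5332, -0.2881,  0.0162]), 0.92)]
board_thick [(array([ 0.5663, -0.1384,  0.0182]), 0.57)]
board_block []
board_block [(array([0.545 , 0.2145, 0.0162]), 0.63), (array([0.5344, 0.214 , 0.0056]), 0.44)]
```

View pics/w4.png

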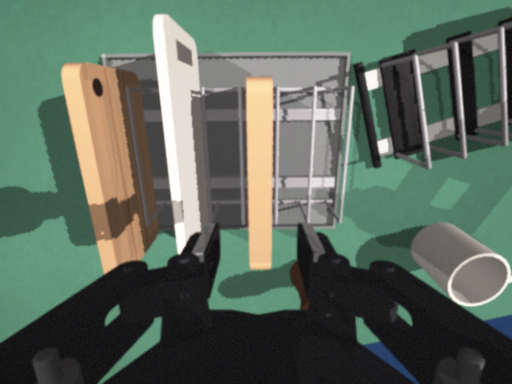

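>>> {"api": "jog_arm", "payload": {
  "commands": [
    [50, 0, 0, -3, 0],
    [50, 0, 0, -3.5, 0],
    [50, 0, 0, -3, 0],
    [50, 0, 0, -2, 0],
    [50, 0, 0, -1.2, 0],
    [50, 0, 0, 0, 0]
  ]
}}

```text
t: 10.78
tcp_pos: [0.5678, -0.1327, 0.1115]
tool_rot: [0.112, 0.993, -0.001, 0.039]
force: [0.0, 1.2, -0.2]
finger_gap: 0.506
```

>>> {"api": "jog_arm", "payload": {
  "commands": [
    [50, -0.4, -0.6, -0.6, 0],
    [0, 0, 0, 0, 0],
    [0, 0, 0, 0, 0],
    [0, 0, 0, 0, 0],
    [0, 0, 0, 0, 0],
    [0, 0, 0, 0, 0]
  ]
}}

```text
t: 11.28
tcp_pos: [0.5643, -0.138, 0.1075]
tool_rot: [0.11, 0.993, -0.001, 0.04]
force: [-0.7, 0.9, -4.7]
finger_gap: 0.251
```

>>> {"api": "jog_arm", "payload": {
  "commands": [
    [0, 0, 0, 1.5, 0],
    [0, 0, 0, 3, 0],
    [0, 0, 0, 3.5, 0],
    [0, -0.2, 1, 3, 0.04],
    [0, -0.3, 3, 1, 0.05],
    [0, -0.3, 3.6, 0, 0.05],
    [0, -0.3, 3.6, 0, 0.05],
    [0, -0.3, 3.6, 0, 0.05]
  ]
}}

```text
t: 11.95
tcp_pos: [0.549, 0.0073, 0.2332]
tool_rot: [-0.008, 0.999, 0.002, 0.04]
force: [1.4, 0.6, -3.5]
finger_gap: 0.247
```

>>> {"api": "jog_arm", "payload": {
  "commands": [
    [0, -0.3, 3, 0, 0.05],
    [0, -0.2, 1.2, 0, 0],
    [0, 0, 0, 0, 0],
    [0, 0, 0, 0, 0]
  ]
}}

```text
t: 12.28
tcp_pos: [0.5391, 0.0591, 0.2338]
tool_rot: [-0.04, 0.998, 0.005, 0.039]
force: [0.3, 0.4, -4.3]
finger_gap: 0.248
```

```bash
python3 - <<'E'
from h import *
s=st(); p=snapshot('wrist'); save(p,'w5')
print(R.from_quat(s['tool_rot']).as_matrix())
E
```

```text
12.2833 [0.5391 0.0591 0.2338] [-0.0396  0.9985  0.0047  0.0386] [ 0.3289  0.4125 -4.3141] 0.2478015647201483
[[-0.9939 -0.0795  0.0767]
 [-0.0788  0.9968  0.0124]
 [-0.0775  0.0063 -0.997 ]]
```

View pics/w5.png

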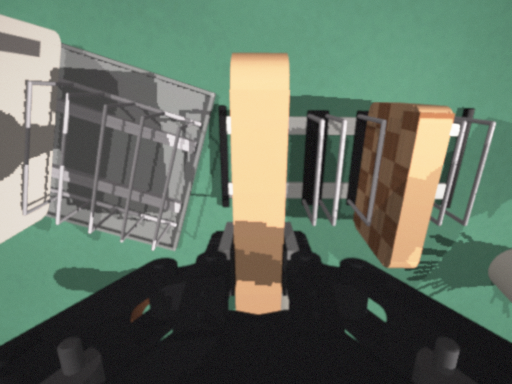

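The block stands between the wide holder's hoops (px 360–450). The thick board is carried at px 232–288, with the narrow holder's hoops at about 310–340.

```bash
python3 - <<'E'
from h import *
s=manip.sense(); p=snapshot('wrist'); E=wE(p,s)
line(p,E,(260,85),(259,290),.262)
P=[line(p,E,*q,.086) for q in [((309,117),(316,223)),((341,118),(336,225)),((381,120),(373,222))]]
print(np.mean(P[:2],axis=(0,1)))
print('block');line(p,E,(433,112),(406,266),.128)
E
```

```text
[0.5052 0.0556] yaw 0.076 len 0.093
[0.5389 0.1184] yaw 0.208 len 0.12
[0.5385 0.1464] yaw 0.131 len 0.121
[0.5343 0.1882] yaw 0.147 len 0.115
[0.5387 0.1324 0.086 ]
block
[0.5425 0.2131] yaw 0.109 len 0.157
```

>>> {"api": "jog_arm", "payload": {
  "commands": [
    [0, 0.3, 0, -2, -0.01],
    [0, 0, 0, -2, 0],
    [0, 0, 0, -0.8, 0],
    [0, 0, 0, 0, 0]
  ]
}}

```text
t: 12.72
tcp_pos: [0.5455, 0.0528, 0.1858]
tool_rot: [-0.03, 0.999, 0.003, 0.042]
force: [-0.7, -0.3, -5.1]
finger_gap: 0.249
```

>>> {"api": "jog_arm", "payload": {
  "commands": [
    [0, 0, 0.5, 0, 0.006],
    [0, 0, 0, 0, 0],
    [0, 0, 0, 0, 0]
  ]
}}

```text
t: 12.97
tcp_pos: [0.5466, 0.0559, 0.1864]
tool_rot: [-0.032, 0.999, 0.003, 0.042]
force: [1.0, -0.2, -4.4]
finger_gap: 0.249
```

>>> {"api": "jog_arm", "payload": {
  "commands": [
    [0, -0.1, 0.25, -1, 0],
    [0, 0, 0, -1.2, 0],
    [0, 0, 0, -1, 0],
    [0, 0, 0, 0, 0]
  ]
}}

```text
t: 13.3
tcp_pos: [0.5481, 0.0586, 0.1557]
tool_rot: [-0.032, 0.998, 0.002, 0.046]
force: [-1.5, -0.4, -4.1]
finger_gap: 0.247
```

>>> {"api": "jog_arm", "payload": {
  "commands": [
    [0, -0.1, 0, -1.2, 0],
    [0, -0.1, 0, -1.2, 0],
    [0, 0, 0, -1.2, 0],
    [0, 0, 0, -0.8, 0],
    [0, 0, 0, -0.3, 0],
    [0, 0, 0, 0, 0]
  ]
}}

```text
t: 13.8
tcp_pos: [0.5486, 0.0595, 0.1093]
tool_rot: [-0.033, 0.998, 0.002, 0.049]
force: [-0.3, 0.2, -4.1]
finger_gap: 0.247
```

>>> {"api": "jog_arm", "payload": {
  "commands": [
    [0, -0.1, 0, -0.5, 0],
    [0, -0.1, 0, -0.4, 0],
    [0, -0.1, 0, -0.2, 0]
  ]
}}

```text
t: 14.05
tcp_pos: [0.5514, 0.0595, 0.1022]
tool_rot: [-0.032, 0.998, 0.002, 0.056]
force: [-3.6, 0.8, 13.4]
finger_gap: 0.252
```

>>> {"api": "jog_arm", "payload": {
  "commands": [
    [30, 0, 0, 0, 0],
    [38, 0, 0, 0, 0],
    [48, 0, 0, 0, 0],
    [48, 0, 0, 0.3, 0],
    [48, 0, 0, 2, 0],
    [48, 0, 0, 3, 0],
    [48, 0, 0, 3.5, 0],
    [48, 0, 0, 3.5, 0]
  ]
}}

```text
t: 14.72
tcp_pos: [0.5484, 0.0594, 0.2254]
tool_rot: [-0.032, 0.998, 0.002, 0.051]
force: [1.6, -0.2, 0.2]
finger_gap: 0.478
```

>>> {"api": "jog_arm", "payload": {
  "commands": [
    [42, -0.2, -2.5, 1, -0.03],
    [42, -0.2, -3.8, 0, -0.04],
    [42, -0.2, -3.8, 0, -0.04],
    [42, -0.2, -3.8, 0, -0.04],
    [42, -0.2, -3.8, 0, -0.04],
    [42, -0.2, -3.8, 0, -0.04],
    [42, -0.2, -3, 0, -0.04],
    [42, 0, -1.5, 0, 0]
  ]
}}

```text
t: 15.38
tcp_pos: [0.5389, -0.2084, 0.252]
tool_rot: [0.104, 0.992, -0.01, 0.066]
force: [0.6, -0.2, 0.2]
finger_gap: 0.42
```

>>> {"api": "jog_arm", "payload": {
  "commands": [
    [42, 0, 0, 0, 0],
    [42, 0, 0, 0, 0]
  ]
}}

```text
t: 15.55
tcp_pos: [0.5387, -0.213, 0.2526]
tool_rot: [0.107, 0.992, -0.011, 0.067]
force: [-0.6, 0.2, 0.6]
finger_gap: 0.418
```

```bash
python3 - <<'E'
from h import *
s=st(); p=snapshot('wrist'); save(p,'w6')
print(R.from_quat(s['tool_rot']).as_matrix())
for n in B[:2]: print(n,[(np.array(x['centre']),round(x['score'],2)) for x in models.pinpoint(p,n)[:2]])
p=snapshot('top'); save(p,'t4')
for n in B: print(n,[(np.array(x['centre']),round(x['score'],2)) for x in models.pinpoint(p,n)[:3]])
E
```

```text
15.55 [ 0.5387 -0.213   0.2526] [ 0.1072  0.9919 -0.0108  0.0672] [-0.5756  0.2332  0.5682] 0.41771477965366527
[[-0.968   0.214   0.131 ]
 [ 0.2111  0.9768 -0.0358]
 [-0.1356 -0.007  -0.9907]]
board_thin [(array([ 0.5313, -0.2064,  0.0129]), 0.74)]
board_medium [(array([ 0.5313, -0.287 ,  0.017 ]), 0.93)]
board_thin [(array([ 0.5303, -0.21  ,  0.0163]), 0.63), (array([0.5332, 0.2148, 0.0063]), 0.51)]
board_medium [(array([ 0.534 , -0.2849,  0.0179]), 0.58)]
board_thick [(array([0.5527, 0.0566, 0.011 ]), 0.76)]
board_block [(array([0.5446, 0.2112, 0.0135]), 0.55)]
```

View pics/w6.png

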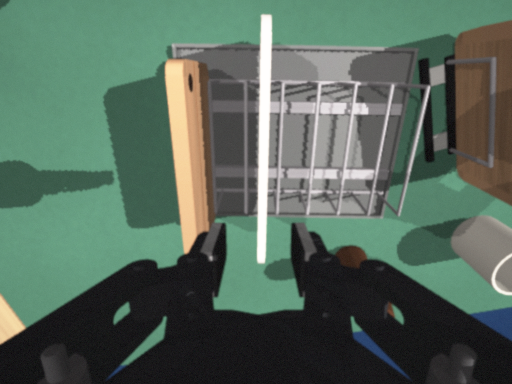

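>>> {"api": "jog_arm", "payload": {
  "commands": [
    [42, -0.5, -0.1, -3, 0],
    [42, -0.2, -0.1, -3.5, 0],
    [42, -0.2, -0.1, -3, 0],
    [42, 0, -0.1, -2.2, 0],
    [42, 0, -0.1, -1.2, 0],
    [42, 0, 0, 0, 0]
  ]
}}

```text
t: 16.45
tcp_pos: [0.5333, -0.2139, 0.1229]
tool_rot: [0.102, 0.992, -0.013, 0.072]
force: [-0.1, 0.4, -0.3]
finger_gap: 0.42
```

>>> {"api": "jog_arm", "payload": {
  "commands": [
    [42, -0.3, 0.2, -0.9, -0.015],
    [42, 0, 0, 0, 0],
    [0, 0, 0, 0, 0],
    [0, 0, 0, 0, 0],
    [0, 0, 0, 0, 0],
    [0, 0, 0, 0, 0],
    [0, 0, 0, 0, 0],
    [0, 0, 0, 0, 0]
  ]
}}

```text
t: 17.12
tcp_pos: [0.5332, -0.2115, 0.1178]
tool_rot: [0.108, 0.991, -0.015, 0.075]
force: [0.4, -0.4, -1.1]
finger_gap: 0.085
```

>>> {"api": "jog_arm", "payload": {
  "commands": [
    [35, 0, 0, 0, 0],
    [35, 0, 0, 0, 0],
    [35, 0, 0, -1.0, 0],
    [35, 0, 0, -0.3, 0],
    [0, 0, 0, 0, 0],
    [0, 0, 0, 0, 0],
    [0, 0, 0, 0, 0],
    [0, 0, 0, 0, 0]
  ]
}}

```text
t: 17.78
tcp_pos: [0.5345, -0.2122, 0.105]
tool_rot: [0.108, 0.991, -0.015, 0.077]
force: [-0.2, 0.3, -0.0]
finger_gap: 0.093
```

>>> {"api": "jog_arm", "payload": {
  "commands": [
    [0, 0, 0, 1, 0],
    [0, 0, 0, 2.5, 0],
    [0, 0, 0, 3.5, 0],
    [0, 0, 0, 3.8, 0],
    [0, 0, 0.5, 3.5, 0],
    [0, 0.1, 2, 1.2, 0.02],
    [0, 0.1, 3.6, 0, 0.035],
    [0, 0.1, 3.8, 0, 0.035]
  ]
}}

```text
t: 18.45
tcp_pos: [0.5347, -0.1165, 0.2685]
tool_rot: [0.066, 0.995, -0.014, 0.076]
force: [0.2, 0.2, -2.1]
finger_gap: 0.09
```

>>> {"api": "jog_arm", "payload": {
  "commands": [
    [0, 0.1, 3.8, 0, 0.035],
    [0, 0.1, 3.8, 0, 0.035],
    [0, 0.1, 3.8, 0, 0.035],
    [0, 0.1, 3.6, 0, 0.035],
    [0, 0.1, 3, 0, 0.03],
    [0, 0.1, 1.5, 0, 0],
    [0, 0, 0, 0, 0]
  ]
}}

```text
t: 19.03
tcp_pos: [0.5355, 0.0924, 0.2733]
tool_rot: [-0.025, 0.997, -0.007, 0.078]
force: [0.4, -0.5, -2.3]
finger_gap: 0.084
```

>>> {"api": "jog_arm", "payload": {
  "commands": [
    [0, 0.2, 2.2, -1, 0.018],
    [0, 0.1, 1.8, -1, 0],
    [0, 0, 0, 0, 0],
    [0, 0, 0, 0, 0]
  ]
}}

```text
t: 19.37
tcp_pos: [0.5375, 0.1326, 0.2542]
tool_rot: [-0.036, 0.996, -0.008, 0.078]
force: [1.2, -0.4, -2.4]
finger_gap: 0.087
```

```bash
python3 - <<'E'
from h import *
s=st(); p=snapshot('wrist'); save(p,'w7')
print(R.from_quat(s['tool_rot']).as_matrix())
E
```

```text
19.3667 [0.5375 0.1326 0.2542] [-0.0356  0.9963 -0.0076  0.0778] [ 1.2138 -0.3882 -2.361 ] 0.08729268388442937
[[-0.9854 -0.0697  0.1556]
 [-0.0721  0.9974 -0.0097]
 [-0.1546 -0.0208 -0.9878]]
```

View pics/w7.png

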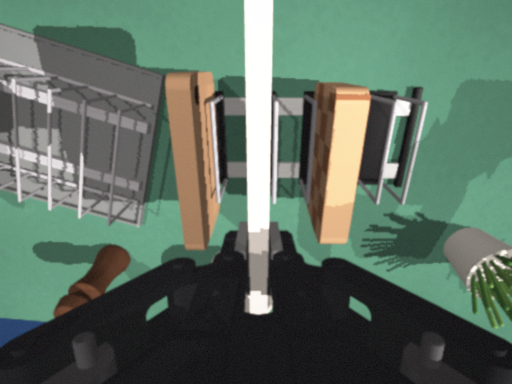

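The thick board (px 170–215) and the block (315–365) stand in their holders. The thin board hangs at 248–272 and the narrow holder's right hoop is at 275.

```bash
python3 - <<'E'
from h import *
s=manip.sense(); p=snapshot('wrist'); E=wE(p,s)
line(p,E,(259,60),(258,220),.291)
for n,q in dict(narrowR=((275,97),(275,202)),thirdR=((212,97),(221,200)),wideL=((307,95),(312,200)),secL=((389,97),(378,202)),secR=((422,102),(406,203))).items(): print(n);line(p,E,*q,.086)
print('thick');line(p,E,(190,78),(196,246),.132); print('block');line(p,E,(343,92),(335,240),.128)
E
```

```text
[0.4756 0.128 ] yaw 0.064 len 0.057
narrowR
[0.5363 0.1473] yaw 0.094 len 0.121
thirdR
[0.5398 0.0818] yaw 0.094 len 0.119
wideL
[0.531  0.1857] yaw 0.19 len 0.121
secL
[0.527  0.2679] yaw 0.15 len 0.121
secR
[0.5274 0.3027] yaw 0.142 len 0.118
thick
[0.5484 0.0658] yaw 0.008 len 0.174
block
[0.5406 0.2096] yaw 0.137 len 0.156
```

>>> {"api": "jog_arm", "payload": {
  "commands": [
    [0, 0.2, 0.4, -2, 0],
    [0, 0, 0.1, -2.5, 0],
    [0, 0, 0, -1.7, 0],
    [0, 0, 0, 0, 0],
    [0, 0, 0, 0, 0]
  ]
}}

```text
t: 19.88
tcp_pos: [0.5434, 0.1309, 0.1952]
tool_rot: [-0.031, 0.996, -0.009, 0.083]
force: [0.1, 0.5, -2.1]
finger_gap: 0.089
```

>>> {"api": "jog_arm", "payload": {
  "commands": [
    [0, -0.2, 0.7, -0.5, 0.008],
    [0, 0, 0, 0, 0],
    [0, 0, 0, 0, 0]
  ]
}}

```text
t: 20.13
tcp_pos: [0.5433, 0.1367, 0.1927]
tool_rot: [-0.034, 0.996, -0.009, 0.085]
force: [0.2, 0.1, -1.5]
finger_gap: 0.088
```

```bash
python3 - <<'E'
from h import *
s=st(); p=snapshot('wrist'); save(p,'w8')
print(R.from_quat(s['tool_rot']).as_matrix())
E
```

```text
20.1333 [0.5433 0.1367 0.1927] [-0.0342  0.9957 -0.0088  0.0851] [ 0.1818  0.0888 -1.546 ] 0.08751466003711449
[[-0.9832 -0.0666  0.17  ]
 [-0.0696  0.9975 -0.0117]
 [-0.1688 -0.0233 -0.9854]]
```

View pics/w8.png

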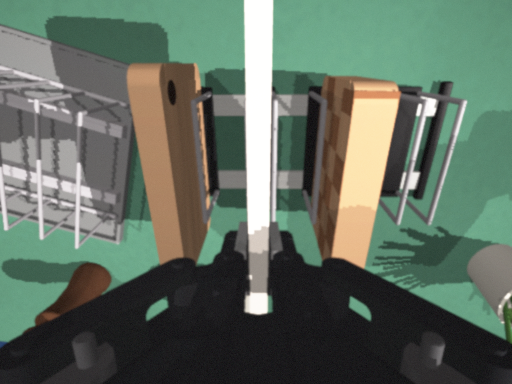

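```bash
python3 - <<'E'
from h import *
s=manip.sense(); p=snapshot('wrist'); E=wE(p,s)
line(p,E,(258.5,60),(258,220),.230)
for n,q in dict(narrowR=((274,93),(275,213)),thirdR=((197,95),(207,218)),wideL=((313,90),(318,220))).items(): print(n);line(p,E,*q,.086)
E
```

```text
[0.4807 0.1325] yaw 0.064 len 0.057
narrowR
[0.5306 0.1475] yaw 0.1 len 0.112
thirdR
[0.5391 0.0824] yaw 0.06 len 0.117
wideL
[0.5306 0.1848] yaw 0.19 len 0.123
```

>>> {"api": "jog_arm", "payload": {
  "commands": [
    [0, -0.1, 0.2, -1, 0],
    [0, -0.1, 0, -1.2, 0],
    [0, 0, 0, -1, 0],
    [0, 0, 0, 0, 0]
  ]
}}

```text
t: 20.57
tcp_pos: [0.5425, 0.1397, 0.1611]
tool_rot: [-0.034, 0.995, -0.009, 0.088]
force: [-1.0, -0.1, -2.4]
finger_gap: 0.089
```

>>> {"api": "jog_arm", "payload": {
  "commands": [
    [0, -0.1, -0.1, -1.2, 0],
    [0, -0.1, 0, -1.2, 0],
    [0, -0.1, 0, -1.2, 0],
    [0, 0, 0, -1, 0],
    [0, 0, 0, -0.4, 0],
    [0, 0, 0, 0, 0]
  ]
}}

```text
t: 21.07
tcp_pos: [0.5408, 0.1398, 0.1101]
tool_rot: [-0.035, 0.995, -0.008, 0.09]
force: [-0.7, 0.1, -1.0]
finger_gap: 0.086
```

>>> {"api": "jog_arm", "payload": {
  "commands": [
    [0, -0.1, 0, -0.5, 0],
    [0, -0.1, 0, -0.3, 0],
    [0, -0.1, 0, -0.2, 0]
  ]
}}

```text
t: 21.32
tcp_pos: [0.5409, 0.1402, 0.1021]
tool_rot: [-0.035, 0.995, -0.008, 0.094]
force: [1.3, 0.8, 12.5]
finger_gap: 0.089
```

Contact. I release and rise, then go on to the medium board.

>>> {"api": "jog_arm", "payload": {
  "commands": [
    [14, 0, 0, 0, 0],
    [20, 0, 0, 0, 0],
    [35, 0, 0, 0, 0],
    [40, 0, 0, 0.3, 0],
    [40, 0, 0, 2, 0],
    [40, 0, 0, 3.5, 0],
    [40, 0, 0, 3.8, 0],
    [40, 0, 0, 3.8, 0]
  ]
}}

```text
t: 21.98
tcp_pos: [0.5354, 0.1396, 0.2344]
tool_rot: [-0.035, 0.996, -0.009, 0.086]
force: [0.9, 0.1, -1.1]
finger_gap: 0.403
```

>>> {"api": "jog_arm", "payload": {
  "commands": [
    [48, 0, -2.5, 2, -0.02],
    [48, -0.1, -3.9, 0, -0.025],
    [48, -0.1, -3.9, 0, -0.025],
    [48, -0.1, -3.9, 0, -0.025],
    [48, -0.1, -3.9, 0, -0.025],
    [48, -0.1, -3.9, 0, -0.03],
    [48, -0.1, -3.9, 0, -0.03],
    [48, -0.1, -3.9, 0, -0.03]
  ]
}}

```text
t: 22.65
tcp_pos: [0.5322, -0.1618, 0.2729]
tool_rot: [0.066, 0.993, -0.019, 0.101]
force: [1.1, -0.8, -0.1]
finger_gap: 0.479
```

>>> {"api": "jog_arm", "payload": {
  "commands": [
    [48, 0, -3.9, 0, -0.03],
    [48, 0, -3.9, 0, -0.03],
    [48, 0, -2.5, 0, -0.02],
    [48, 0, -1, 0, 0],
    [48, 0, 0, 0, 0],
    [48, 0, 0, 0, 0]
  ]
}}

```text
t: 23.15
tcp_pos: [0.5297, -0.2884, 0.2749]
tool_rot: [0.113, 0.988, -0.025, 0.101]
force: [-0.0, 0.8, -0.5]
finger_gap: 0.483
```

```bash
python3 - <<'E'
from h import *
s=st(); print(s['q']); p=snapshot('wrist'); save(p,'w9')
print(R.from_quat(s['tool_rot']).as_matrix())
for n in B[1:2]: print(n,[(np.array(x['centre']),round(x['score'],2)) for x in models.pinpoint(p,n)[:2]])
p=snapshot('top'); save(p,'t5')
for n in B: print(n,[(np.array(x['centre']),round(x['score'],2)) for x in models.pinpoint(p,n)[:3]])
E
```

```text
23.15 [ 0.5297 -0.2884  0.2749] [ 0.1126  0.9881 -0.0254  0.1015] [-0.0033  0.8271 -0.5497] 0.4831359736598576
[-0.7207  0.3719  1.5965  0.0889  0.9786 -2.107 ]
[[-0.954   0.2277  0.1948]
 [ 0.2174  0.9733 -0.0731]
 [-0.2063 -0.0274 -0.9781]]
board_medium [(array([ 0.5371, -0.2887,  0.0151]), 0.76)]
board_thin [(array([0.5399, 0.1364, 0.0124]), 0.64)]
board_medium [(array([ 0.5358, -0.2859,  0.0172]), 0.68)]
board_thick []
board_block [(array([0.5439, 0.2141, 0.0137]), 0.76)]
```

View pics/w9.png

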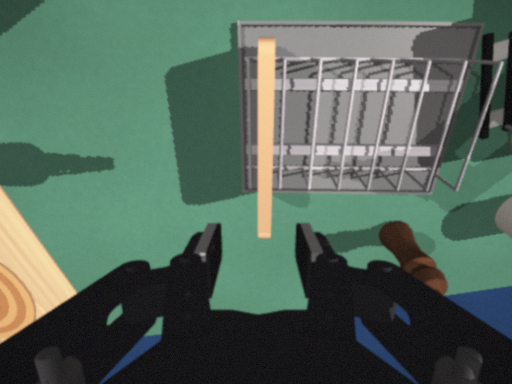

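>>> {"api": "jog_arm", "payload": {
  "commands": [
    [48, 0.1, 0, -3.5, 0],
    [48, 0.1, 0, -3.8, 0],
    [48, 0, -0.1, -3.5, 0],
    [48, 0, -0.1, -3, 0],
    [48, 0, -0.1, -2, 0],
    [48, 0, 0, -0.8, 0],
    [48, 0, 0, 0, 0]
  ]
}}

```text
t: 24.08
tcp_pos: [0.5366, -0.2871, 0.1089]
tool_rot: [0.107, 0.988, -0.029, 0.108]
force: [0.4, -0.2, 0.1]
finger_gap: 0.478
```

>>> {"api": "jog_arm", "payload": {
  "commands": [
    [48, -0.3, 0, -0.6, -0.01],
    [0, 0, 0, -0.1, 0],
    [0, 0, 0, 0, 0],
    [0, 0, 0, 0, 0],
    [0, 0, 0, 0, 0],
    [0, 0, 0, 0, 0],
    [0, 0, 0, 0, 0]
  ]
}}

```text
t: 24.67
tcp_pos: [0.5357, -0.2876, 0.1065]
tool_rot: [0.111, 0.987, -0.032, 0.111]
force: [0.5, 0.5, -2.4]
finger_gap: 0.168
```

>>> {"api": "jog_arm", "payload": {
  "commands": [
    [0, 0, 0, 1, 0],
    [0, 0, 0, 2.5, 0],
    [0, 0, 0, 3.5, 0],
    [0, 0, 0, 3.8, 0],
    [0, 0, 0.3, 3.5, 0],
    [0, 0, 2, 1.8, 0.01],
    [0, 0, 3.6, 0, 0.02],
    [0, 0, 3.8, 0, 0.02]
  ]
}}

```text
t: 25.33
tcp_pos: [0.5343, -0.1951, 0.2797]
tool_rot: [0.091, 0.989, -0.032, 0.113]
force: [0.6, 0.6, -3.5]
finger_gap: 0.169
```

>>> {"api": "jog_arm", "payload": {
  "commands": [
    [0, 0, 3.8, 0, 0.02],
    [0, 0, 3.8, 0, 0.02],
    [0, 0, 3.8, 0, 0.02],
    [0, 0, 3.8, 0, 0.02],
    [0, 0, 3.8, 0, 0.02],
    [0, 0, 3.8, 0, 0.02],
    [0, 0, 3.8, 0, 0.02],
    [0, 0, 3.8, 0, 0.02]
  ]
}}

```text
t: 26.0
tcp_pos: [0.5296, 0.1206, 0.2893]
tool_rot: [0.012, 0.992, -0.024, 0.121]
force: [0.6, 0.6, -2.4]
finger_gap: 0.173
```

>>> {"api": "jog_arm", "payload": {
  "commands": [
    [0, 0.1, 3.7, 0, 0.025],
    [0, 0.1, 3.7, 0, 0.025],
    [0, 0.1, 3.5, 0, 0.025],
    [0, 0, 2.5, -1, 0.015],
    [0, 0, 1.5, -1, 0],
    [0, 0, 0.5, 0, 0],
    [0, 0, 0, 0, 0],
    [0, 0, 0, 0, 0]
  ]
}}

```text
t: 26.67
tcp_pos: [0.5271, 0.2904, 0.2751]
tool_rot: [-0.039, 0.991, -0.016, 0.125]
force: [0.2, -1.2, -2.1]
finger_gap: 0.166
```

```bash
python3 - <<'E'
from h import *
s=st(); p=snapshot('wrist'); save(p,'w10')
print(R.from_quat(s['tool_rot']).as_matrix())
E
```

```text
26.6667 [0.5271 0.2904 0.2751] [-0.0389  0.9913 -0.0157  0.1249] [ 0.236  -1.1892 -2.051 ] 0.16590886557575601
[[-0.9658 -0.0732  0.2488]
 [-0.081   0.9965 -0.0213]
 [-0.2464 -0.0407 -0.9683]]
```

View pics/w10.png

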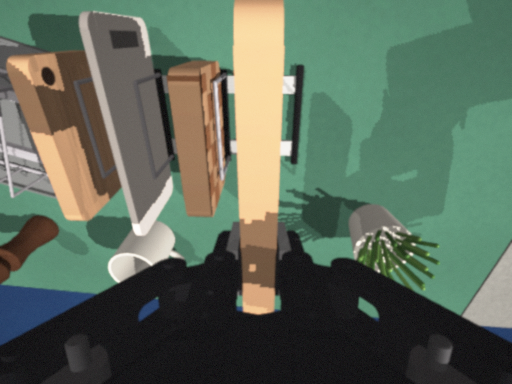

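>>> {"api": "jog_arm", "payload": {
  "commands": [
    [0, 0.2, -0.1, -2, 0],
    [0, 0.1, 0, -3, 0],
    [0, 0, 0, -2, 0],
    [0, 0, 0, -1, 0],
    [0, 0, 0, 0, 0],
    [0, 0, 0, 0, 0]
  ]
}}

```text
t: 27.22
tcp_pos: [0.5351, 0.2809, 0.1997]
tool_rot: [-0.033, 0.991, -0.016, 0.13]
force: [-0.2, 0.5, -2.5]
finger_gap: 0.17
```

```bash
python3 - <<'E'
from h import *
s=st(); print(R.from_quat(s['tool_rot']).as_matrix())
p=snapshot('wrist'); save(p,'w11')
i=cv2.imread('pics/w11.png'); cv2.imwrite('pics/w11c.png',cv2.resize(i[40:260,150:420],None,fx=2.7,fy=2.7,interpolation=2))
E
```

```text
27.2167 [0.5351 0.2809 0.1997] [-0.0327  0.9908 -0.0159  0.1304] [-0.2235  0.5132 -2.4532] 0.17025105373100283
[[-0.9639 -0.0607  0.2593]
 [-0.069   0.9974 -0.023 ]
 [-0.2573 -0.04   -0.9655]]
```

View pics/w11c.png

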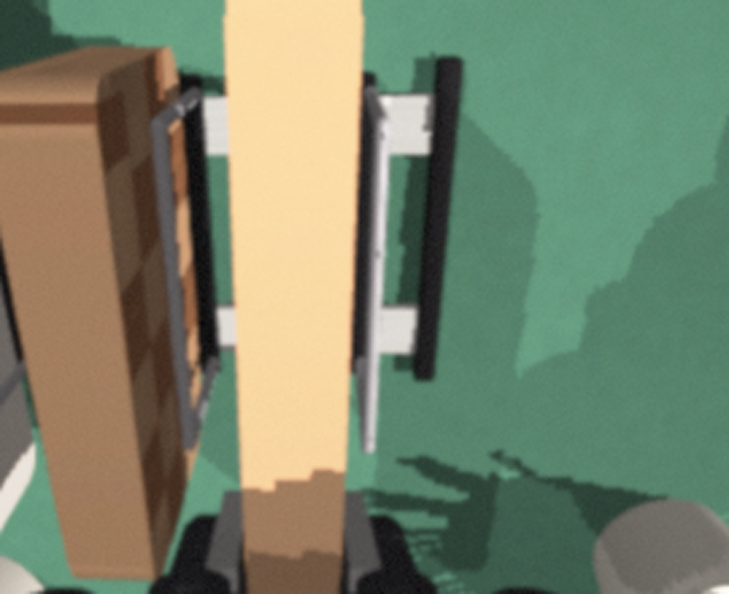

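The second holder's right hoop is visible just right of the board (crop x about 375, board edge about 355). I measure the offset from that.

```bash
python3 - <<'E'
from h import *
s=st(); p=snapshot('wrist'); E=wE(p,s)
line(p,E,(259.3,77),(259.6,206.7),.231)
line(p,E,(291.1,79),(286.3,206.7),.086)
line(p,E,(209,84),(221,205),.086)
print(models.pinpoint(p,'holder_second')[:1])
E
```

```text
27.2667 [0.5351 0.2808 0.1999] [-0.0327  0.9908 -0.016   0.1304] [-0.558  -0.8919 -4.0543] 0.16902806584042945
[0.4696 0.2775] yaw 0.066 len 0.048
[0.5262 0.3025] yaw 0.081 len 0.122
[0.5322 0.2361] yaw 0.078 len 0.118
[{'centre': [0.5317, 0.2913, 0.0049], 'score': 0.83}]
```

>>> {"api": "jog_arm", "payload": {
  "commands": [
    [0, -0.2, 0.8, 0, 0.004],
    [0, -0.1, 0, 0, 0],
    [0, 0, 0, 0, 0]
  ]
}}

```text
t: 27.62
tcp_pos: [0.5341, 0.2909, 0.2041]
tool_rot: [-0.035, 0.99, -0.014, 0.134]
force: [-0.4, 0.4, -2.8]
finger_gap: 0.166
```

>>> {"api": "jog_arm", "payload": {
  "commands": [
    [0, -0.1, -0.1, -1.4, 0],
    [0, -0.1, 0, -1.4, 0],
    [0, 0, 0, -1.2, 0],
    [0, 0, 0, -0.6, 0],
    [0, 0, 0, 0, 0]
  ]
}}

```text
t: 28.03
tcp_pos: [0.5342, 0.2928, 0.1612]
tool_rot: [-0.036, 0.99, -0.012, 0.139]
force: [0.1, -0.0, -3.0]
finger_gap: 0.168
```

>>> {"api": "jog_arm", "payload": {
  "commands": [
    [0, 0, -0.35, -0.6, 0],
    [0, -0.1, 0, -1, 0],
    [0, -0.1, 0, -1, 0],
    [0, 0, 0, 0, 0]
  ]
}}

```text
t: 28.37
tcp_pos: [0.5336, 0.2899, 0.1356]
tool_rot: [-0.036, 0.989, -0.011, 0.142]
force: [-0.2, 0.2, -3.2]
finger_gap: 0.168
```

>>> {"api": "jog_arm", "payload": {
  "commands": [
    [0, -0.1, 0, -1, 0],
    [0, -0.1, 0, -0.8, 0],
    [0, 0, 0, -0.4, 0],
    [0, 0, 0, 0, 0]
  ]
}}

```text
t: 28.7
tcp_pos: [0.5322, 0.29, 0.112]
tool_rot: [-0.036, 0.989, -0.011, 0.142]
force: [-0.1, 0.6, -2.4]
finger_gap: 0.169
```

>>> {"api": "jog_arm", "payload": {
  "commands": [
    [0, -0.1, 0, -0.4, 0],
    [0, -0.1, 0, -0.3, 0]
  ]
}}

```text
t: 28.87
tcp_pos: [0.5308, 0.2903, 0.1049]
tool_rot: [-0.036, 0.989, -0.011, 0.143]
force: [0.5, -0.1, -3.1]
finger_gap: 0.167
```

>>> {"api": "jog_arm", "payload": {
  "commands": [
    [0, 0, 0, -0.3, 0],
    [0, 0, 0, -0.2, 0]
  ]
}}

```text
t: 29.03
tcp_pos: [0.534, 0.2915, 0.1024]
tool_rot: [-0.036, 0.988, -0.01, 0.147]
force: [0.1, -0.9, 4.5]
finger_gap: 0.171
```

>>> {"api": "jog_arm", "payload": {
  "commands": [
    [20, 0, 0, 0, 0],
    [28, 0, 0, 0, 0],
    [42, 0, 0, 0, 0],
    [42, 0, 0, 0.3, 0],
    [42, 0, 0, 2, 0],
    [42, 0, 0, 3.5, 0],
    [42, 0, 0, 3.8, 0],
    [42, 0, 0, 3.8, 0]
  ]
}}

```text
t: 29.7
tcp_pos: [0.5294, 0.2898, 0.2333]
tool_rot: [-0.037, 0.989, -0.012, 0.14]
force: [0.8, 0.4, -0.2]
finger_gap: 0.418
```

>>> {"api": "jog_arm", "payload": {
  "commands": [
    [42, -1, 3, 1, 0],
    [42, -1, 3.8, 0, 0],
    [42, -1, 3.8, 0, 0],
    [42, -1, 3.8, 0, 0],
    [42, -1, 3.8, 0, 0],
    [42, -1, 3, 0, 0],
    [42, -1, 2, 0, 0],
    [42, 0, 0, 0, 0]
  ]
}}

```text
t: 30.37
tcp_pos: [0.4619, 0.5334, 0.2626]
tool_rot: [-0.033, 0.988, -0.004, 0.154]
force: [0.9, -0.6, 0.4]
finger_gap: 0.42
```

```bash
python3 - <<'E'
from h import *
s=st(); p=snapshot('top'); q=snapshot('side')
for x in (p,q):
  for n in B+['mug','pepper_mill']: print(n,[(np.array(r['centre']),round(r['score'],2)) for r in models.pinpoint(x,n)[:2]])
f=lambda p,a: cv2.resize(cv2.cvtColor(p['image'],4)[a],None,fx=2.2,fy=2.2,interpolation=2)
a=f(p,np.s_[170:300,80:280]); b=f(q,np.s_[110:270,130:360])
w=max(a.shape[1],b.shape[1]); g=lambda i: cv2.copyMakeBorder(i,0,0,0,w-i.shape[1],0)
save(p,'t6'); save(q,'s6')
cv2.imwrite('pics/fin.png',cv2.resize(np.vstack([g(a),g(b)]),None,fx=.93,fy=.93))
E
```

```text
30.3667 [0.4619 0.5334 0.2626] [-0.0326  0.9876 -0.0037  0.1536] [ 0.9269 -0.5662  0.4478] 0.4196287550646809
board_thin [(array([0.5398, 0.1363, 0.0092]), 0.56)]
board_medium [(array([0.5377, 0.2877, 0.0162]), 0.62)]
board_thick [(array([0.5541, 0.0587, 0.0112]), 0.64), (array([0.5311, 0.2154, 0.0042]), 0.27)]
board_block [(array([0.5448, 0.2143, 0.0163]), 0.9)]
mug [(array([ 0.768 ,  0.1042, -0.003 ]), 0.72), (array([0.5456, 0.2153, 0.0177]), 0.59)]
pepper_mill [(array([ 0.7693, -0.1081,  0.0005]), 0.59)]
board_thin []
board_medium [(array([0.7712, 0.0991, 0.0019]), 0.44)]
board_thick [(array([0.553 , 0.0592, 0.0147]), 0.81)]
board_block []
mug [(array([0.7692, 0.099 , 0.0008]), 0.94)]
pepper_mill [(array([ 0.7689, -0.1082, -0.0001]), 0.86)]
```

```bash
python3 -c "
from h import *
print(workorder.sign_off()); st()"
```

```text
the job is handed in; nothing more can be done
None
the job is handed in; nothing more can be done
```

All four boards are in their holders and the job is handed in at about 30 s of the 122 s allowed. Thin is in narrow, medium in second, thick in third and the block in wide. I lowered thin, medium and thick until the force reading showed foot contact. The block showed no force rise; I judged it down from its height and because it stopped descending. I then opened the gripper and backed the arm clear.

**Last network check, against the holder centres I measured:**

| Board | Off end to end (limit 30 mm) | Off across (limit 13 mm) | Lower edge above worktop (foot top at 12 mm) |
|---|---|---|---|
| Thin | 0 mm | 0 mm | 9 mm |
| Medium | 8 mm | 0 mm | 16 mm |
| Thick | 9 mm | 1 mm | 11–15 mm |
| Block | 10 mm | 2 mm | 16 mm |

These are good to about 4 mm. The mug and the pepper mill read within about 5 mm of their starting positions.

**Not confirmed or in disagreement:**
- **Final picture:** the viewer's limit of 16 pictures was reached, so I did not look at it. Thin, thick and block were last seen upright in their holders just before the medium board was placed. The medium board's final state rests on the network reading and the contact force.
- **Side camera:** at the end it found only the thick board. Its one report for the medium board was a false hit on the mug.
- **Tool tilt:** it drifted to about 0.3 rad in pitch over the job. It changed little between each grasp and release; I estimate the medium board's end was about 4 mm high when let go.

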